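# Gauge a spool collar on the stepped mandrel and sort it

## Robot

A 7-joint arm with a two-finger parallel gripper is mounted at the origin on the work surface. World frame = base frame: x ahead of the robot, y to its left, z up, the work surface at z = 0. Lengths are in m, angles in rad, forces in N, time in s.
With the tool pointing down it reaches from about 0.425 to 1.025 m from the base axis. Payload 9.4 kg.
Tool frame: the origin (TCP) lies midway between the tips of the shut fingers; the grasp point (between the pads) lies 19 mm behind it; z points along the fingers, y is the line along which they close (so a half turn about z gives the same grasp; the last joint's range is limited). The gripper opens to 85 mm and grips with 20 to 120 N. Pads are 22 mm wide; open, the fingers measure 114 mm over their backs; the gripper's body (76 mm by 85 mm) begins 54 mm behind the grasp point. The pads swing forward as they close: fully open they stand 13 mm farther back than shut.
Start: joints at [-1.226, 0.599, -0.003, 1.599, 0.002, 0.943, -0.08], TCP at [0.297, 0.661, 0.231] pointing down, gripper open.
Joint ranges: [-2.57, 2.57], [-0.35, 1.97], [-1.29, 1.29], [0.11, 2.56], [-1.05, 4.19], [0.11, 1.86], [-2.63, 2.63]. Speed limits (rad/s): [2.22, 2.22, 3.01, 3.01, 3.14, 3.14, 3.14].

## Interface

Orientations are given as [roll, pitch, yaw] about the fixed x, y, z axes, in that order (R = Rz(yaw) Ry(pitch) Rx(roll)).
In Python, from station import telemetry, viewer, job_done gives the robot as it stands. The module is installed in compiled form; this text tells all that it offers.
- The arm moves only by the shell command python3 -m creep 'ROWS' [FORCE]. ROWS is JSON, a list of rows, each a list of 7 numbers: the shift along the tool's x, y, z in m, then the turn, a rotation vector about the tool's x, y, z in rad, then the closure, from 0 (fully open) to 1 (shut). In form: [[x, y, z, wx, wy, wz, jaw], ...]. A call has 1 to 10 rows; each row is the pose to reach, as a shift and turn from the pose commanded when the call began, along the tool's axes at that moment; what a row does not reach only later rows make up. A row lasts 1/10 s, in which the tool goes at most 50 mm and 8.59 degrees, less where a joint would pass 70% of its speed; a pose out of reach is approached as far as the arm can. A call with a gripper value outside its range is refused whole. The fingers move at their own pace and stop on an object; FORCE is the grip in N (left out, the last holds). Time passes only in rows, so rows that repeat a pose let the fingers close. It gives the time, the measured TCP pose, the force, the opening and the grip force at its end, in the units of the state.
- telemetry.get_state(): the state, without advancing time (a new reading comes with each control period).
- viewer.camera(name): name is "scene" or "top" or "wrist"; returns a dict with "image" (400x640x3 uint8, blue, green, red), "range_z" (400x640 float32, m along the optical axis (not along the pixel's ray), 0 where there is no reading), "fx", "fy", "cx", "cy" (pixels), "k1" (the pictures are not rectified: a ray, as slopes to the right and down, at radius r is drawn at 1 + k1 r^2 times it, then the intrinsics apply), "rvec" (rotation vector, rad) and "tvec" (3), from world to camera coordinates, as OpenCV has them; the wrist camera has in their place "T_tool_cam" (4x4, takes a point from camera to tool coordinates, whose origin is the TCP and whose axes are the flange's). Camera axes: x right, y down, z forward; pixel columns grow to the right and rows downward; lengths in m; the calibration is good to about 2 mm. A picture is of the moment at which its call begins: read the wrist's pose just before it.
- job_done(): hands the job in; it is judged then, once.
The state is a dict: "time_s": time; "joint_positions": joint angles; "joint_velocities": joint speeds; "effort": joint torques, N m; "ee_pos": TCP position; "tcp_rot": TCP orientation; "contact_force": force on the tool from outside, world axes, zero at the start; "moment": the same for the moment, N m; "gripper_width": opening from 0.0 (shut) to 1.0 (fully open); "gripper_force": force on a finger pad.
Only numpy, scipy, OpenCV 4.12 (cv2) and the standard library are available. Lean on these libraries where they do the work, as an engineer would, in place of code of your own. Each camera call takes 0.05 s, during which the arm holds its last target. There are 200 camera calls.

## Task

Take the collar that lies on the round leather mat, slide it upright down over the stepped steel mandrel until it stops on a shoulder, and press it home there gently, with about 10 N and never more than 20 N, for about half a second, to read its step: the number of black lines just below it. Then lift it off and set it down flat in the tray with that same number of black strips, lying wholly inside the rim. Never let it drop, and leave the other two collars and everything else on the bench where they are.

Things in the scene. Friction and masses are not known exactly. Their poses are not given: they have to be found in the camera images.
- mandrel: Upright steel stepped mandrel in a fixed 110 x 110 mm wooden block set into the bench, its top 18 to 36 mm high. Origin on the axis at the foot, 2 mm above the block, z up. Lands of 42, 36, 30 and 24 mm diameter from the foot up, joined by 3 mm high 45 degree shoulders that stop a collar by its bore's lower edge. On a rubber buffer it sinks straight down 1 mm per 20 N (at most 4 mm) and springs back; it does not give sideways.
- mandrel_top (a point): Centre of the mandrel's 10 mm flat top, 92 mm above its origin; below it a 10 mm high conical nose widens to the 24 mm land. A collar held over about 1.5 mm off the axis can catch on a shoulder too early, with a strong sideways force: centre it until that force is small.
- mandrel_mid (a point): Point on the mandrel's axis 55.5 mm above its origin, half-way down the middle shoulder. The lower face of a collar stops 69.5 mm above the mandrel's origin if its bore is 27 mm (step one), 55.5 mm if 33 mm (step two), 41.5 mm if 39 mm (step three). The land just below each shoulder carries the step as thin black bands: one on the 30 mm land, two on the 36 mm, three on the 42 mm.
- collar_a_mid (a point): Centre (half-way up) of collar a: plain aluminium ring, 56 mm outside diameter, 36 mm high, upright on the bench (z is its axis, lower face 18 mm below this point), about 0.15 kg. All three look the same from above: the top 4 mm is a lip with a 27 mm hole; below the lip the bore is 27, 33 or 39 mm, different in each, which has which is not told. Any of them may be the one on the mat.
- collar_b_mid (a point): Centre (half-way up) of collar b: plain aluminium ring, 56 mm outside diameter, 36 mm high, upright on the bench (z is its axis, lower face 18 mm below this point), about 0.15 kg. All three look the same from above: the top 4 mm is a lip with a 27 mm hole; below the lip the bore is 27, 33 or 39 mm, different in each, which has which is not told. Any of them may be the one on the mat.
- collar_c_mid (a point): Centre (half-way up) of collar c: plain aluminium ring, 56 mm outside diameter, 36 mm high, upright on the bench (z is its axis, lower face 18 mm below this point), about 0.15 kg. All three look the same from above: the top 4 mm is a lip with a 27 mm hole; below the lip the bore is 27, 33 or 39 mm, different in each, which has which is not told. Any of them may be the one on the mat.
- mat: Thin round leather mat, 120 mm across, 1 mm thick, flat on the bench; origin at its centre on the bench. The collar to be gauged lies on it, within 10 mm of its centre. The other two collars are at least 85 mm from its centre.
- tray_1_floor (a point): Centre of the floor of the square shallow wooden tray with one black strip in its floor near one side: for step one. 120 x 120 mm outside, fixed to the bench; this point is on the floor's top face, 3 mm above the bench; the rim is 4 mm thick and 4 mm higher than the floor. z up, x and y along its sides.
- tray_2_floor (a point): Centre of the floor of the square shallow wooden tray with two black strips in its floor near one side: for step two. 120 x 120 mm outside, fixed to the bench; this point is on the floor's top face, 3 mm above the bench; the rim is 4 mm thick and 4 mm higher than the floor. z up, x and y along its sides.
- tray_3_floor (a point): Centre of the floor of the square shallow wooden tray with three black strips in its floor near one side: for step three. 120 x 120 mm outside, fixed to the bench; this point is on the floor's top face, 3 mm above the bench; the rim is 4 mm thick and 4 mm higher than the floor. z up, x and y along its sides.
- glue: Blue plastic glue bottle with yellow cap, 52 mm diameter, 130 mm high, standing; origin at its underside. A bystander: leave alone.
- spool: Small wooden thread spool, 48 mm diameter, 46 mm high, standing; origin at its underside. A bystander: leave alone.
- awl: Awl lying on the bench, wooden handle 28 mm thick, 128 mm long; origin at the bench under the end of its handle, x along it. A bystander: leave alone.
- brush: Hand brush lying on the bench between the robot and the mandrel. A bystander: leave alone.
- tin: Small round brass tin, 48 mm diameter, 40 mm high; origin at its underside. A bystander: leave alone.
Not all that is in view belongs to the job. Leave any orange, purple or red look-alike of the part that bears collar_b_mid alone.

How it is judged:
By the outcome, as a careful person would: the job done as asked, in the order asked, and still so for the second after the job is handed in, with the robot touching nothing.
It also fails if it takes over 72 s, if anything falls off the work surface, if the arm or the gripper's body presses on something with over 40 N, if the wrist force passes 120 N, or if a joint passes its speed limit or range.

## Working session

There is one attempt and no reset: what is moved stays moved. The work goes in short steps, Python scripts to look and compute and a shell command to move; the robot and the scene stay as the last step left them, time stands still between calls to the robot, and variables do not carry over. Pictures are saved under pics/ and viewed, at most 10 in all, crops included, and the job is handed in when it is done.

```bash
mkdir -p pics
cat > h.py <<'E'
import numpy as np, cv2
from scipy.spatial.transform import Rotation as R
from station import telemetry, viewer
def toolT():
    s=telemetry.get_state(); T=np.eye(4)
    r=np.array(s["tcp_rot"],float)
    T[:3,:3]=r if r.shape==(3,3) else R.from_euler('xyz',r).as_matrix() if r.size==3 else R.from_quat(r).as_matrix()
    T[:3,3]=s["ee_pos"]; return T
def grab(name):
    T=toolT(); c=viewer.camera(name)
    if name=="wrist": c["Twc"]=T@np.array(c["T_tool_cam"])
    else:
        M=np.eye(4); M[:3,:3]=cv2.Rodrigues(np.array(c["rvec"],float))[0]; M[:3,3]=np.ravel(c["tvec"]); c["Twc"]=np.linalg.inv(M)
    return c
def ray(c,u,v):
    K=np.array([[c["fx"],0,c["cx"]],[0,c["fy"],c["cy"]],[0,0,1]],float)
    p=cv2.undistortPoints(np.array([[[u,v]]],float),K,np.array([c["k1"],0,0,0],float))[0,0]
    return np.array([p[0],p[1],1.])
def at_z(c,u,v,z):
    d=c["Twc"][:3,:3]@ray(c,u,v); o=c["Twc"][:3,3]; return o+d*(z-o[2])/d[2]
def at_depth(c,u,v):
    D=c["range_z"][int(v)-1:int(v)+2,int(u)-1:int(u)+2]; z=np.median(D[D>0]) if (D>0).any() else 0
    return (c["Twc"]@np.append(ray(c,u,v)*z,1))[:3]
E
python3 - <<'E'
from h import *
import pickle
s=telemetry.get_state(); print(s)
for n in("scene","top"):
    c=grab(n); cv2.imwrite(f"pics/{n}0.png",c["image"]); pickle.dump(c,open(n+"0.pkl","wb")); print(n,c["Twc"].round(3).tolist(),c["fx"],c["k1"])
E
```

```text
{'time_s': 0.0, 'joint_positions': array([-1.22570971,  0.60014118, -0.00255711,  1.60012979,  0.00179347,
        0.94289896, -0.07981459]), 'joint_velocities': array([-0.00026368, -0.00127855,  0.00106286,  0.0022206 , -0.00026623,
       -0.00073951,  0.000144  ]), 'effort': array([-1.64829242e-03, -7.76476479e+01,  1.56489216e+00, -2.58003974e+01,
        1.23862168e-02,  9.12012445e-03,  6.68211044e-06]), 'ee_pos': array([0.29662068, 0.66102603, 0.23040519]), 'tcp_rot': array([-3.14002311e+00,  1.31141171e-04,  2.71985767e+00]), 'contact_force': array([-0.27540608, -0.42847287, -0.08601383]), 'moment': array([-9.19523553e-05,  1.26974447e-02, -6.86621890e-03]), 'gripper_force': 0.0, 'gripper_width': 1.0023565619931107}
scene [[0.801, 0.37, -0.47, 1.162], [0.598, -0.492, 0.632, -0.793], [0.002, -0.788, -0.616, 0.856], [0.0, 0.0, 0.0, 1.0]] 411.950573097969 0.017695083146966672
top [[0.169, -0.965, 0.198, 0.323], [-0.986, -0.166, 0.031, -0.039], [0.003, -0.201, -0.98, 1.315], [0.0, 0.0, 0.0, 1.0]] 438.6621552855717 0.009962926644472504
```

View pics/scene0.png

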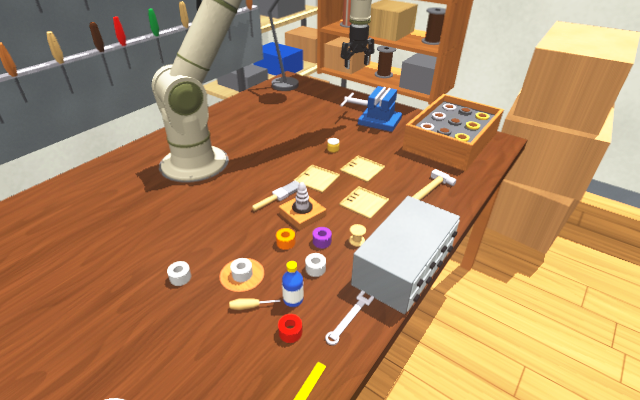

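View pics/top0.png

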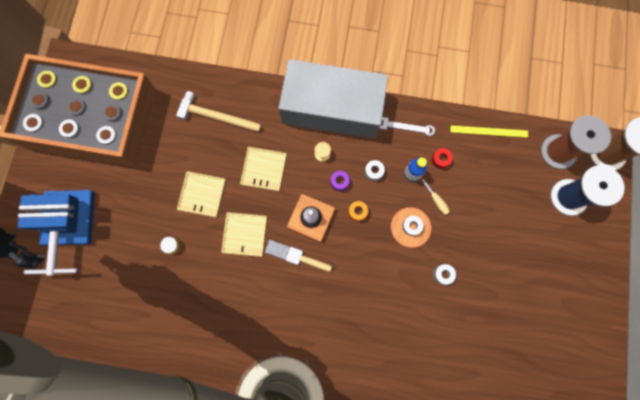

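Scene view: three silver collars at (179,273), (241,269) on the orange mat, and (315,264). The look-alikes are orange (285,239), purple (322,237) and red (290,328). In the top view the mat collar is at (413,226), the mandrel at (311,215), and the trays at (264,168), (201,194) and (244,234). The target is the silver ring on the mat. I'll confirm it in an enlarged crop and measure.

Run:
```python
from h import *
import pickle
t=pickle.load(open("top0.pkl","rb")); s=pickle.load(open("scene0.pkl","rb"))
a=cv2.resize(t["image"][140:290,170:470],None,fx=2.6,fy=2.6,interpolation=cv2.INTER_CUBIC)
cv2.imwrite("pics/crop1.png",a)
P=lambda l,p:print(l,p.round(4))
for l,u,v,z in [("collar_mat",413,226,.037),("mat",411,227,.001),("c_far",375,170,.036),("c_near",446,274,.036),("trayA",264,168,.003),("trayB",201,194,.003),("trayC",244,234,.003),("mtop",311,215,.12),("block",311,218,.025),("glue",421,162,.13),("orange",358,211,.036),("purple",340,180,.036)]:
    P(l,at_z(t,u,v,z)); P("   depth",at_depth(t,u,v))
for l,u,v,z in [("collar_mat",241,267,.037),("mtop",302,185,.12)]: P("scene "+l,at_z(s,u,v,z)); P("   depth",at_depth(s,u,v))
```

```text
collar_mat [ 0.544  -0.2949  0.037 ]
   depth [ 0.5502 -0.3021  0.001 ]
mat [ 0.5462 -0.2965  0.001 ]
   depth [ 0.546  -0.2963  0.0021]
c_far [ 0.6936 -0.161   0.036 ]
   depth [ 0.7037 -0.1643  0.001 ]
c_near [ 0.4224 -0.4057  0.036 ]
   depth [ 0.4252 -0.4159  0.0006]
trayA [0.6511 0.1752 0.003 ]
   depth [0.6506 0.1748 0.0054]
trayB [0.5379 0.3488 0.003 ]
   depth [0.5378 0.3486 0.0036]
trayC [0.44   0.1949 0.003 ]
   depth [0.44   0.1949 0.0031]
mtop [0.5123 0.0027 0.12  ]
   depth [0.5134 0.003  0.1131]
block [0.5184 0.0045 0.025 ]
   depth [0.507  0.0019 0.1008]
glue [ 0.7112 -0.2758  0.13  ]
   depth [ 0.7108 -0.2755  0.1311]
orange [ 0.561  -0.1293  0.036 ]
   depth [ 0.5672 -0.1316  0.0025]
purple [ 0.645  -0.0619  0.036 ]
   depth [ 0.6544 -0.0626 -0.0011]
scene collar_mat [ 0.5564 -0.3006  0.037 ]
   depth [ 0.5395 -0.2868  0.0141]
scene mtop [0.5286 0.0014 0.12  ]
   depth [0.5279 0.0022 0.1192]
```

View pics/crop1.png

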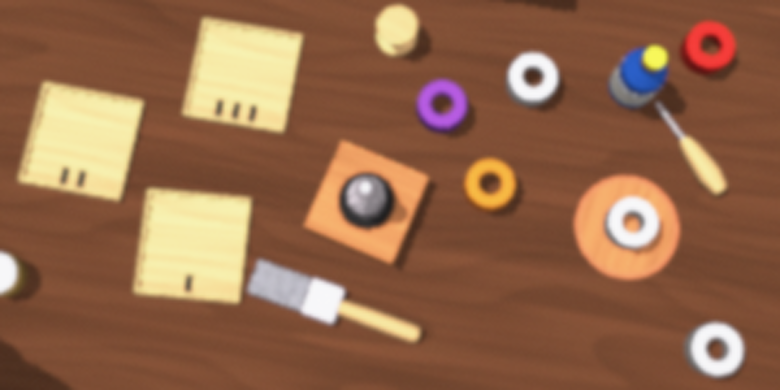

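In the crop, the silver ring on the mat at (634,223) is the target. It's the only silver collar on the leather. Trays: (243,75) has three strips, (80,141) has two and (193,246) has one. The two views agree on the collar at about (0.550, -0.298), so I'll set out.

```bash
cat >> h.py <<'E'
def goto(x,y,z,yaw=np.pi/2):
    T=toolT(); Rt=R.from_euler('xyz',[np.pi,0,yaw]).as_matrix(); A=T[:3,:3]
    print("shift",(A.T@(np.array([x,y,z])-T[:3,3])).round(4),"turn",R.from_matrix(A.T@Rt).as_rotvec().round(3))
E
python3 -m creep '[[-0.312,-0.386,0.015,0,0,0.575,0],[-0.312,-0.386,0.015,0,0,0.575,0],[-0.312,-0.386,0.015,0,0,0.575,0],[-0.312,-0.386,0.015,0,0,0.575,0],[-0.312,-0.386,0.015,0,0,0.575,0],[-0.312,-0.386,0.015,0,0,0.575,0],[-0.312,-0.386,0.015,0,0,0.575,0],[-0.312,-0.386,0.015,0,0,0.575,0],[-0.312,-0.386,0.015,0,0,0.575,0],[-0.312,-0.386,0.015,0,0,0.575,0]]' 20
python3 -c "from h import *; goto(.55,-.298,.2)"
```

```text
time_s: 1.1
ee_pos: [0.4235, 0.1793, 0.2162]
tcp_rot: [-3.142, 0.0, 2.145]
contact_force: [0.6, 0.4, -0.5]
gripper_width: 1.001
gripper_force: 0.0
shift [-0.4695 -0.1529  0.0163] turn [0.    0.    0.574]
```

```bash
python3 -m creep '[[-0.469,-0.153,0.016,0,0,0.574,0],[-0.469,-0.153,0.016,0,0,0.574,0],[-0.469,-0.153,0.016,0,0,0.574,0],[-0.469,-0.153,0.016,0,0,0.574,0],[-0.469,-0.153,0.016,0,0,0.574,0],[-0.469,-0.153,0.016,0,0,0.574,0],[-0.469,-0.153,0.016,0,0,0.574,0],[-0.469,-0.153,0.016,0,0,0.574,0],[-0.469,-0.153,0.016,0,0,0.574,0],[-0.469,-0.153,0.016,0,0,0.574,0]]'
python3 -m creep '[[0,0,0,0,0,0,0],[0,0,0,0,0,0,0]]'
python3 - <<'E'
from h import *
import pickle
c=grab("wrist"); cv2.imwrite("pics/w1.png",c["image"]); pickle.dump(c,open("w1.pkl","wb")); print(np.array(c["T_tool_cam"]).round(3).tolist(),c["fx"]); goto(.55,-.298,.2)
E
```

```text
time_s: 2.1
ee_pos: [0.5497, -0.2981, 0.2]
tcp_rot: [-3.141, 0.0, 1.57]
contact_force: [0.1, -0.2, 0.4]
gripper_width: 0.998
gripper_force: 0.0
time_s: 2.3
ee_pos: [0.549, -0.2961, 0.1996]
tcp_rot: [-3.14, -0.0, 1.569]
contact_force: [-0.5, -0.2, 0.4]
gripper_width: 0.998
gripper_force: 0.0
[[-0.001, -0.963, -0.269, 0.068], [1.0, -0.0, -0.001, -0.001], [0.001, -0.269, 0.963, -0.143], [0.0, 0.0, 0.0, 1.0]] 276.8025210015428
shift [-0.0034  0.0008 -0.0003] turn [-0.001 -0.001 -0.   ]
```

View pics/w1.png

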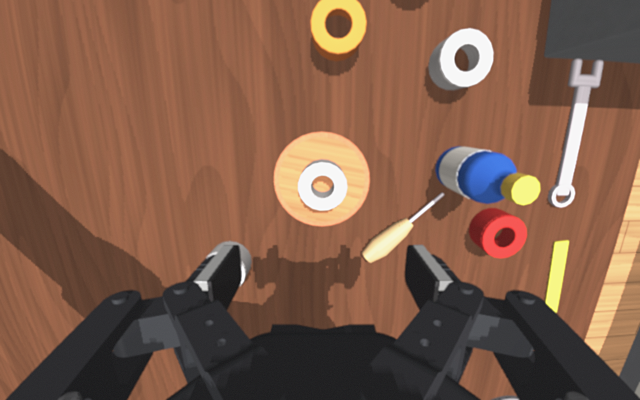

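The wrist view shows the target ring at about (322,185) on the mat. The awl handle is at (388,240), clear of the grasp. I'll fit the ring's top outline.

Run:
```python
from h import *
import pickle
c=pickle.load(open("w1.pkl","rb")); im=c["image"]
def ring(im,box):
    x0,y0,x1,y1=box; hsv=cv2.cvtColor(im[y0:y1,x0:x1],cv2.COLOR_BGR2HSV)
    m=((hsv[...,1]<50)&(hsv[...,2]>215)).astype(np.uint8)
    cs,h=cv2.findContours(m,cv2.RETR_CCOMP,cv2.CHAIN_APPROX_NONE)
    for q in cs:
        if len(q)>25: e=cv2.fitEllipse(q); print(len(q),[np.round(v,2) for v in e]); yield e[0][0]+x0,e[0][1]+y0
for u,v in ring(im,(285,145,360,225)): print(u,v,at_z(c,u,v,.037).round(4), at_z(c,u,v,.033).round(4))
for l,u,v in [("matL",274,179),("matR",370,179)]: print(l,at_z(c,u,v,.001).round(4))
print(at_depth(c,322,168),at_depth(c,340,185))
```

```text
137 [array([37.16, 40.98]), array([47.58, 48.69]), np.float64(86.09)]
322.16427993774414 185.97814559936523 [ 0.5473 -0.295   0.037 ] [ 0.5472 -0.2959  0.033 ]
66 [array([37.11, 41.37]), array([23.15, 24.22]), np.float64(99.1)]
322.10890197753906 186.37144470214844 [ 0.5472 -0.2955  0.037 ] [ 0.5472 -0.2963  0.033 ]
matL [ 0.4867 -0.2938  0.001 ]
matR [ 0.6071 -0.294   0.001 ]
[ 0.54714204 -0.27486029  0.03550057] [ 0.56739754 -0.29406439  0.03632019]
```

```bash
python3 -c "from h import *; goto(.5472,-.2953,.003)"
```

```text
shift [-0.0009 -0.0018  0.1967] turn [-0.001 -0.001 -0.   ]
```

```bash
python3 -m creep '[[-0.001,-0.002,0.05,0,0,0,0],[-0.001,-0.002,0.1,0,0,0,0],[-0.001,-0.002,0.14,0,0,0,0],[-0.001,-0.002,0.165,0,0,0,0],[-0.001,-0.002,0.18,0,0,0,0],[-0.001,-0.002,0.19,0,0,0,0],[-0.001,-0.002,0.196,0,0,0,0],[-0.001,-0.002,0.196,0,0,0,0]]' 40
python3 -c "from h import *; goto(.5472,-.2953,.003)"
```

```text
time_s: 3.15
ee_pos: [0.548, -0.2961, 0.0046]
tcp_rot: [3.141, 0.0, 1.571]
contact_force: [0.6, -0.5, 0.3]
gripper_width: 1.0
gripper_force: 0.0
shift [ 0.0008 -0.0008  0.0016] turn [0.001 0.    0.   ]
```

```bash
python3 -m creep '[[0.001,-0.001,0.001,0,0,0,0.3],[0.001,-0.001,0.001,0,0,0,0.4],[0.001,-0.001,0.001,0,0,0,0.5],[0.001,-0.001,0.001,0,0,0,0.6],[0.001,-0.001,0.001,0,0,0,0.6],[0.001,-0.001,0.001,0,0,0,0.6]]' 70
```

```text
time_s: 3.75
ee_pos: [0.5471, -0.2955, 0.0049]
tcp_rot: [3.14, 0.0, 1.571]
contact_force: [-2.8, 1.4, 10.4]
gripper_width: 0.637
gripper_force: 72.4
```

```bash
python3 -m creep '[[0,0,-0.005,0,0,0,0.6],[0,0,-0.02,0,0,0,0.6],[0,0,-0.05,0,0,0,0.6],[0,0,-0.1,0,0,0,0.6],[0,0,-0.14,0,0,0,0.6],[0,0,-0.17,0,0,0,0.6],[0,0,-0.18,0,0,0,0.6],[0,0,-0.18,0,0,0,0.6],[0,0,-0.18,0,0,0,0.6]]'
python3 -c "from h import *; goto(.43,-0.12,.185)"
```

```text
time_s: 4.65
ee_pos: [0.5461, -0.2948, 0.1825]
tcp_rot: [-3.141, -0.001, 1.571]
contact_force: [-0.2, -0.2, -1.5]
gripper_width: 0.645
gripper_force: 74.4
shift [ 0.1748 -0.1161 -0.0023] turn [-0.001 -0.001  0.   ]
```

```bash
python3 -m creep '[[0.03,-0.005,-0.01,0,0,0,0.6],[0.07,-0.01,-0.01,0,0,0,0.6],[0.11,-0.015,-0.01,0,0,0,0.6],[0.15,-0.02,-0.01,0,0,0,0.6],[0.18,-0.024,-0.01,0,0,0,0.6],[0.198,-0.026,-0.01,0,0,0,0.6],[0.205,-0.026,-0.01,0,0,0,0.6],[0.205,-0.026,-0.01,0,0,0,0.6],[0.205,-0.026,-0.01,0,0,0,0.6]]'
python3 - <<'E'
from h import *
import pickle
c=grab("wrist"); cv2.imwrite("pics/w2.png",c["image"]); pickle.dump(c,open("w2.pkl","wb")); print(c["Twc"].round(4).tolist())
t=grab("top"); s=grab("scene"); pickle.dump((t,s),open("ts.pkl","wb"))
E
```

```text
time_s: 5.55
ee_pos: [0.5206, -0.0915, 0.1927]
tcp_rot: [-3.141, 0.001, 1.57]
contact_force: [-0.4, -0.3, -1.1]
gripper_width: 0.641
gripper_force: 74.5
[[1.0, -0.0011, -0.0019, 0.5202], [-0.0016, -0.963, -0.2694, -0.0234], [-0.0015, 0.2694, -0.963, 0.3353], [0.0, 0.0, 0.0, 1.0]]
```

View pics/w2.png

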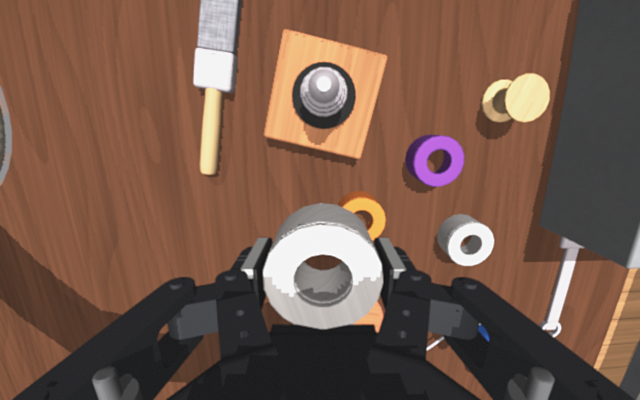

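The mandrel shows at (323,85), the held collar's top at (322,280), sitting level between the pads. Now I fit the mandrel's axis from depth with the known profile, and the collar from its hole.

```bash
cat > fit.py <<'E'
from h import *
import pickle
from scipy.optimize import least_squares
def cloud(c,box):
    x0,y0,x1,y1=box; uu,vv=np.meshgrid(np.arange(x0,x1),np.arange(y0,y1)); D=c["range_z"][y0:y1,x0:x1]
    K=np.array([[c["fx"],0,c["cx"]],[0,c["fy"],c["cy"]],[0,0,1]],float)
    p=cv2.undistortPoints(np.stack([uu,vv],-1).reshape(-1,1,2).astype(float),K,np.array([c["k1"],0,0,0],float))[:,0]
    d=D.ravel(); k=d>0; q=np.c_[p*d[:,None],d][k]
    return q@c["Twc"][:3,:3].T+c["Twc"][:3,3]
def prof(z):  # 42 up to 40,36 43-54,30 57-68,24 71-82, nose
    return np.interp(z,[0,40,43,54,57,68,71,82,92],[21,21,18,18,15,15,12,12,5])
def mandrel(P,ztop):
    P=P*1000; 
    def res(a):
        h=P[:,2]-a[2]; return np.hypot(P[:,0]-a[0],P[:,1]-a[1])-prof(h)
    m=np.median(P[P[:,2]>ztop-6],0); a=np.array([m[0],m[1],ztop-92])
    for _ in range(3):
        P0=P; k=(P[:,2]>a[2]+10)&(np.hypot(P[:,0]-a[0],P[:,1]-a[1])<25); P=P[k]
        r=least_squares(res,a,loss="soft_l1",f_scale=.5); a=r.x
    print("mandrel x y z0",a.round(2),"n",len(P),"med|res|",np.median(abs(r.fun)).round(2)); return a
E
python3 - <<'E'
from fit import *
c=pickle.load(open("w2.pkl","rb"))
P=cloud(c,(285,55,365,135)); z=np.percentile(P[:,2],99.8)*1000; print("ztop",z); a=mandrel(P,z)
B=cloud(c,(268,40,380,150)); zb=B[(B[:,2]>.012)&(B[:,2]<.045),2]; print("block z",np.percentile(zb,[10,50,90]).round(4))
q=[(285,30),(386,57),(361,160),(265,135)]; print("block c by corners",np.mean([at_z(c,u,v,np.median(zb)) for u,v in q],0).round(4))
t,s=pickle.load(open("ts.pkl","rb"))
for n,k,b in(("top",t,(290,195,335,240)),("scene",s,(280,170,325,222))):
    try: mandrel(cloud(k,b),z)
    except Exception as e: print(n,e)
# held collar
C=cloud(c,(262,200,384,330)); zt=np.percentile(C[:,2],90); print("collar top z",zt, "tcp",toolT()[:3,3])
g=cv2.cvtColor(c["image"],cv2.COLOR_BGR2GRAY)
cv2.imwrite("pics/held.png",cv2.resize(c["image"][195:335,250:395],None,fx=4,fy=4,interpolation=cv2.INTER_CUBIC))
top=C[abs(C[:,2]-zt)<.0025]; print("top plane n",len(top)); A=np.c_[top[:,:2]-top[:,:2].mean(0),np.ones(len(top))]; print("tilt",np.linalg.lstsq(A,top[:,2],rcond=None)[0].round(4))
E
```

```text
ztop 123.87095804502984
mandrel x y z0 [520.15   5.06  31.07] n 1812 med|res| 0.38
block z [0.0281 0.0292 0.0349]
block c by corners [0.5213 0.004  0.0292]
mandrel x y z0 [398.12 -30.69  31.87] n 825 med|res| 11.19
mandrel x y z0 [551.42 -98.61  31.87] n 163 med|res| 4.77
collar top z 0.22444762033835877 tcp [ 0.5206182  -0.09171925  0.19314402]
top plane n 7779
tilt [-0.0039 -0.0024  0.2238]
```

View pics/held.png

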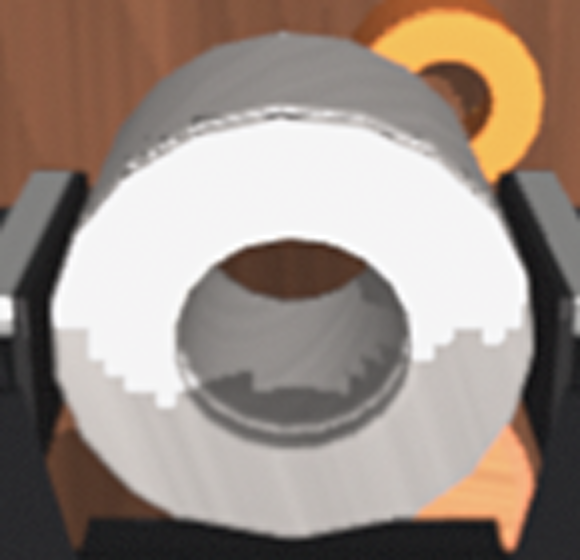

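Run:
```python
from fit import *
c=pickle.load(open("w2.pkl","rb"))
T=toolT()
for n,q in(("hole",[(177,342),(411,342),(294,238),(294,447)]),("outer",[(52,318),(533,318),(292,117),(292,535)])):
    p=np.array([at_z(c,250+(u-1.5)/4,195+(v-1.5)/4,.2242) for u,v in q])*1000
    print(n,"ctr",(p[0,0]+p[1,0])/2,(p[2,1]+p[3,1])/2,"dia",p[1,0]-p[0,0],p[2,1]-p[3,1])
print("tcp",T[:3,3]*1000)
goto(.5202,.0051,.1931)
```

```text
hole ctr 520.0665501520892 -92.13297613526211 dia 26.620824697897945 27.071808876331673
outer ctr 519.892627105096 -91.3217983831679 dia 54.43053102841537 53.830587259473276
tcp [520.61820108 -91.71924722 193.14402396]
shift [ 0.0968 -0.0006 -0.    ] turn [-0.     0.001 -0.002]
```

The measurements agree: the mandrel axis is at (520.2, 5.1) with z0 = 31.1 mm (block top 29.2), and the collar axis is on the TCP with its lower face 5 mm below it. I go over the mandrel and start down.

```bash
python3 -m creep '[[0.03,0,0,0,0,0,0.6],[0.06,0,0,0,0,0,0.6],[0.085,0,0,0,0,0,0.6],[0.097,0,0,0,0,0,0.6],[0.097,0,0.02,0,0,0,0.6],[0.097,0,0.04,0,0,0,0.6],[0.097,0,0.055,0,0,0,0.6],[0.097,0,0.06,0,0,0,0.6],[0.097,0,0.06,0,0,0,0.6],[0.097,0,0.06,0,0,0,0.6]]'
python3 -c "from h import *; goto(.5207,.0052,.1931)"
```

```text
time_s: 6.7
ee_pos: [0.521, 0.006, 0.1338]
tcp_rot: [3.141, 0.0, 1.57]
contact_force: [0.2, -0.1, -1.8]
gripper_width: 0.643
gripper_force: 74.5
shift [-0.0008 -0.0003 -0.0593] turn [ 0.001  0.    -0.001]
```

```bash
python3 -m creep '[[-0.0005,0,0.005,0,0,0,0.6],[-0.0005,0,0.01,0,0,0,0.6],[-0.0005,0,0.014,0,0,0,0.6],[-0.0005,0,0.018,0,0,0,0.6],[-0.0005,0,0.021,0,0,0,0.6],[-0.0005,0,0.023,0,0,0,0.6],[-0.0005,0,0.024,0,0,0,0.6],[-0.0005,0,0.025,0,0,0,0.6],[-0.0005,0,0.025,0,0,0,0.6]]'
```

```text
time_s: 7.6
ee_pos: [0.5206, 0.0061, 0.1083]
tcp_rot: [-3.142, 0.0, 1.571]
contact_force: [-0.5, -0.6, -2.1]
gripper_width: 0.643
gripper_force: 74.5
```

```bash
python3 -m creep '[[0,0,0.0008,0,0,0,0.6],[0,0,0.0014,0,0,0,0.6],[0,0,0.002,0,0,0,0.6],[0,0,0.002,0,0,0,0.6]]';python3 -c "from h import *; print(telemetry.get_state()['moment'])"
```

```text
time_s: 8.0
ee_pos: [0.5206, 0.0062, 0.1062]
tcp_rot: [-3.142, 0.0, 1.571]
contact_force: [0.1, 0.5, -1.7]
gripper_width: 0.641
gripper_force: 74.5
[0.00103732 0.03586956 0.01478384]
```

```bash
python3 -m creep '[[-0.0007,0,0.0004,0,0,0,0.6],[-0.0007,0,0.0008,0,0,0,0.6],[-0.0007,0,0.0012,0,0,0,0.6],[-0.0007,0,0.0012,0,0,0,0.6]]';python3 -m creep '[[0,0,0.0004,0,0,0,0.6],[0,0,0.0008,0,0,0,0.6],[0,0,0.0008,0,0,0,0.6]]'
```

```text
time_s: 8.4
ee_pos: [0.5209, 0.0055, 0.1053]
tcp_rot: [3.141, -0.0, 1.571]
contact_force: [0.2, 2.0, 2.0]
gripper_width: 0.644
gripper_force: 74.8
time_s: 8.7
ee_pos: [0.521, 0.0056, 0.1047]
tcp_rot: [3.141, -0.0, 1.571]
contact_force: [-0.5, 1.6, 8.1]
gripper_width: 0.641
gripper_force: 75.2
```

Contact came at the predicted step-one height, with about 10 N vertical and 1.6 N sideways. I centre it a little toward +y and hold to confirm.

```bash
python3 -m creep '[[0.0004,0,0,0,0,0,0.6],[0.0004,0,0.0001,0,0,0,0.6],[0.0004,0,0.0001,0,0,0,0.6]]'
```

```text
time_s: 9.0
ee_pos: [0.5211, 0.0058, 0.1046]
tcp_rot: [3.141, -0.0, 1.571]
contact_force: [-0.9, 0.5, 5.5]
gripper_width: 0.64
gripper_force: 75.2
```

```bash
python3 -m creep '[[0.0002,-0.0003,0.0002,0,0,0,0.6],[0.0002,-0.0003,0.0003,0,0,0,0.6]]';python3 -m creep '[[0,0,0.0001,0,0,0,0.6],[0,0,0.0002,0,0,0,0.6]]'
```

```text
time_s: 9.2
ee_pos: [0.521, 0.0058, 0.1044]
tcp_rot: [3.14, 0.0, 1.571]
contact_force: [-0.6, -0.8, 7.6]
gripper_width: 0.643
gripper_force: 75.3
time_s: 9.4
ee_pos: [0.5211, 0.0058, 0.1043]
tcp_rot: [3.14, 0.0, 1.57]
contact_force: [-0.4, 0.2, 9.5]
gripper_width: 0.645
gripper_force: 75.4
```

```bash
python3 -m creep '[[0,0,0,0,0,0,0.6],[0,0,0,0,0,0,0.6],[0,0,0,0,0,0,0.6],[0,0,0,0,0,0,0.6],[0,0,0,0,0,0,0.6],[0,0,0,0,0,0,0.6]]'
python3 - <<'E'
from h import *
s=grab("scene"); cv2.imwrite("pics/s2.png",cv2.resize(s["image"][140:235,250:355],None,fx=6,fy=6,interpolation=cv2.INTER_CUBIC)); print(telemetry.get_state()["contact_force"],telemetry.get_state()["moment"])
E
```

```text
time_s: 10.0
ee_pos: [0.5211, 0.0058, 0.1043]
tcp_rot: [3.14, -0.0, 1.571]
contact_force: [-0.3, -0.2, 9.0]
gripper_width: 0.639
gripper_force: 75.4
[-0.65344809  0.96324745  8.56085328] [ 0.09302275  0.0506647  -0.00708068]
```

View pics/s2.png

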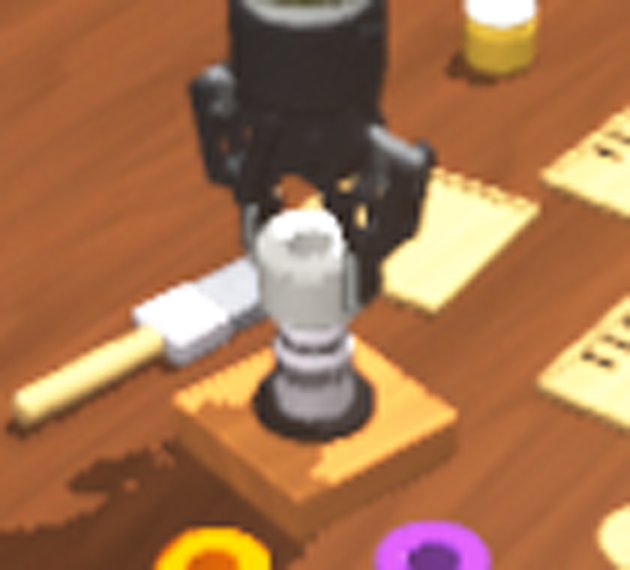

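The picture shows the collar seated high on the mandrel, crop (300,330) at its lower edge. One dark band is just below it, and the wider lower lands are free. That makes it step one, agreeing with the contact height and the sideways force under 1 N. Lifting off.

```bash
python3 -m creep '[[0,0,-0.002,0,0,0,0.6],[0,0,-0.008,0,0,0,0.6],[0,0,-0.02,0,0,0,0.6],[0,0,-0.04,0,0,0,0.6],[0,0,-0.06,0,0,0,0.6],[0,0,-0.07,0,0,0,0.6],[0,0,-0.07,0,0,0,0.6]]'
python3 -m creep '[[0.025,-0.011,0,0,0,0,0.6],[0.06,-0.026,0,0,0,0,0.6],[0.095,-0.041,0,0,0,0,0.6],[0.13,-0.056,0,0,0,0,0.6],[0.16,-0.069,0,0,0,0,0.6],[0.18,-0.077,0,0,0,0,0.6],[0.189,-0.081,0,0,0,0,0.6],[0.189,-0.081,0,0,0,0,0.6],[0.189,-0.081,0,0,0,0,0.6]]'
python3 - <<'E'
from fit import *
c=grab("wrist"); cv2.imwrite("pics/w3.png",c["image"]); pickle.dump(c,open("w3.pkl","wb")); goto(.44,.195,.0075)
E
```

```text
time_s: 10.75
ee_pos: [0.5209, 0.0061, 0.1752]
tcp_rot: [3.139, -0.0, 1.571]
contact_force: [-0.1, 0.4, -1.8]
gripper_width: 0.649
gripper_force: 74.5
time_s: 11.65
ee_pos: [0.4396, 0.194, 0.1735]
tcp_rot: [-3.142, 0.001, 1.57]
contact_force: [0.9, -0.1, -1.8]
gripper_width: 0.639
gripper_force: 74.5
shift [0.0014 0.0002 0.1661] turn [ 0.     0.001 -0.002]
```

View pics/w3.png

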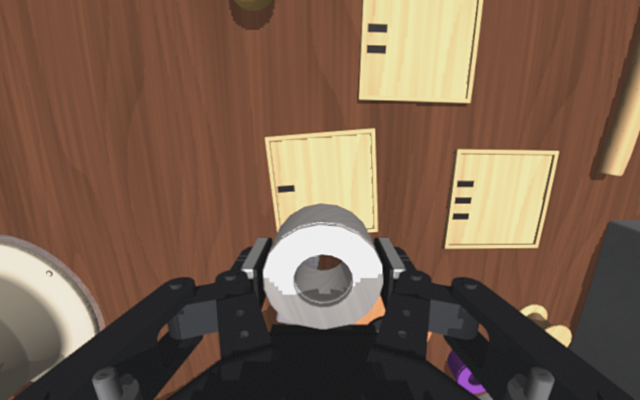

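The tray under the collar, with corners (265,137) and (375,129), bears one strip at (286,188). Quick check of its centre.

Run:
```python
from fit import *
c=pickle.load(open("w3.pkl","rb"))
p=[at_z(c,u,v,.007) for u,v in [(265,137),(375,129),(378,232)]]
print(np.round(p,4),"diag centre",((p[0]+p[2])/2).round(4),np.linalg.norm(p[0]-p[1]),np.linalg.norm(p[1]-p[2]))
```

```text
[[0.3756 0.249  0.007 ]
 [0.4955 0.2573 0.007 ]
 [0.5049 0.1376 0.007 ]] diag centre [0.4403 0.1933 0.007 ] 0.12014401682847871 0.12003843419794777
```

```bash
python3 -m creep '[[0,0,0.03,0,0,0,0.6],[0,0,0.07,0,0,0,0.6],[0,0,0.11,0,0,0,0.6],[0,0,0.135,0,0,0,0.6],[0,0,0.15,0,0,0,0.6],[0,0,0.158,0,0,0,0.6],[0,0,0.162,0,0,0,0.6],[0,0,0.163,0,0,0,0.6],[0,0,0.163,0,0,0,0.6]]'
python3 -m creep '[[0,0,0.0007,0,0,0,0.6],[0,0,0.0014,0,0,0,0.6],[0,0,0.0014,0,0,0,0.6]]'
```

```text
time_s: 12.6
ee_pos: [0.4398, 0.195, 0.0113]
tcp_rot: [3.141, -0.0, 1.57]
contact_force: [0.6, 0.3, -0.8]
gripper_width: 0.641
gripper_force: 74.5
time_s: 12.9
ee_pos: [0.4394, 0.1953, 0.0096]
tcp_rot: [3.141, -0.0, 1.571]
contact_force: [-0.3, 0.2, -1.9]
gripper_width: 0.643
gripper_force: 74.5
```

```bash
python3 -m creep '[[0,0,0.0005,0,0,0,0.6],[0,0,0.001,0,0,0,0.6],[0,0,0.001,0,0,0,0.6]]'
python3 -m creep '[[0,0,0.0005,0,0,0,0.6],[0,0,0.0008,0,0,0,0.6],[0,0,0.0008,0,0,0,0.6]]'
```

```text
time_s: 13.2
ee_pos: [0.4393, 0.1951, 0.0082]
tcp_rot: [-3.142, 0.0, 1.571]
contact_force: [-0.6, 0.3, -1.7]
gripper_width: 0.643
gripper_force: 74.5
time_s: 13.5
ee_pos: [0.4393, 0.195, 0.0078]
tcp_rot: [3.141, -0.0, 1.571]
contact_force: [-0.6, -0.3, 6.2]
gripper_width: 0.644
gripper_force: 75.3
```

Seated on the floor at about 8 N. I ease the grip and open part way.

```bash
python3 -m creep '[[0,0,0,0,0,0,0.6],[0,0,0,0,0,0,0.36],[0,0,0,0,0,0,0.3],[0,0,0,0,0,0,0.2],[0,0,0,0,0,0,0.1],[0,0,0,0,0,0,0.1],[0,0,0,0,0,0,0.1]]' 20
python3 -m creep '[[0,0,-0.005,0,0,0,0.1],[0,0,-0.02,0,0,0,0.1],[0,0,-0.05,0,0,0,0.1],[0,0,-0.09,0,0,0,0.1],[0,0,-0.13,0,0,0,0.1],[0,0,-0.16,0,0,0,0.1],[0,0,-0.18,0,0,0,0.1],[0,0,-0.18,0,0,0,0.1]]'
python3 - <<'E'
from fit import *
t=grab("wrist"); P=cloud(t,(240,130,400,330)); k=(P[:,2]>.03)&(P[:,2]<.06)&(abs(P[:,0]-.44)<.06)&(abs(P[:,1]-.195)<.06); print("top z",np.percentile(P[k,2],[5,50,95]).round(4),"centre",P[k].min(0).round(3),P[k].max(0).round(3)); cv2.imwrite("pics/w4.png",t["image"])
E
```

```text
time_s: 14.2
ee_pos: [0.4393, 0.195, 0.0074]
tcp_rot: [-3.142, 0.0, 1.571]
contact_force: [-0.3, -0.7, -0.4]
gripper_width: 0.9
gripper_force: 0.0
time_s: 15.0
ee_pos: [0.4402, 0.1956, 0.1902]
tcp_rot: [3.138, -0.003, 1.571]
contact_force: [-0.2, -0.4, -1.1]
gripper_width: 0.898
gripper_force: 0.0
top z [0.036  0.0389 0.0401] centre [0.411 0.167 0.03 ] [0.465 0.222 0.042]
```

View pics/w4.png

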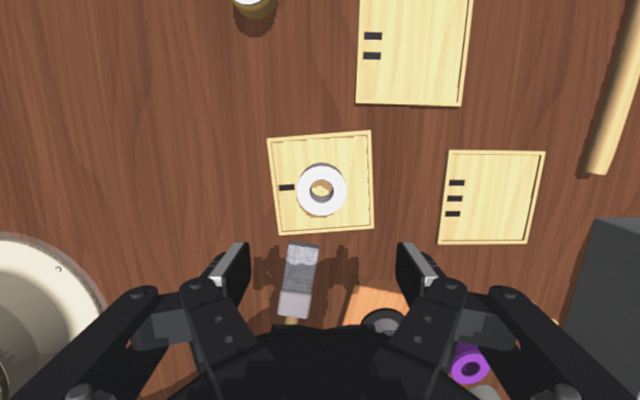

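The collar lies flat at (321,190), centred in the one-strip tray. Its top is 39 mm high as expected, and the gripper is clear of everything.

```bash
python3 -m creep '[[0,0,0,0,0,0,0.1],[0,0,0,0,0,0,0.1],[0,0,0,0,0,0,0.1]]'; python3 -c "from station import job_done; print(job_done())"
```

```text
time_s: 15.35
ee_pos: [0.439, 0.1947, 0.1866]
tcp_rot: [-3.14, 0.001, 1.571]
contact_force: [0.5, -0.7, -0.4]
gripper_width: 0.901
gripper_force: 0.0
the job is handed in; nothing more can be done
None
```

The collar from the mat stopped on step one of the mandrel, where I pressed it at about 10 N for over half a second; it now lies flat in the one-strip tray, the other things were left alone, and the job was handed in at 15.4 s.

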